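# Set the closing-speed valve of the latch slam tester

## Task

The slam tester on the turntable is being set up with its air uncoupled: by its knob, slide the striker carriage fully home into the latch, so that the ram is at the end of its stroke and stays there. Then set the throttle valve beside the air cylinder by the turning handle on its wheel: close it clockwise until it is hard against its stop, then back it off exactly two full turns. Finish while still gripping that handle, holding the wheel still at this setting so that I can tighten the lock nut, and leave the loose parts and tools lying where they are.

Things in the scene. Friction and masses are not known exactly. Their poses are not given: they have to be found in the camera images.
- tester: the slam tester, fixed to the bench, on a locked aluminium turntable (410 mm across, top 65 mm above the bench). Origin: turntable centre at bench level; z up. The slide runs along its y at x = +50 mm: grey latch at the +y end (top 133 mm, its bracket 141 mm above the bench), air cylinder at the -y end (top 123 mm, nipple to 147 mm). The brass valve stands on the cylinder's -x side
- carriage (a joint): striker carriage on its slide, in m: 0 = fully home against its stop, the chromed loop inside the latch's mouth; grows as it is drawn back (tester's -y), up to 0.08. About 2.5 N of friction; it stays where it is left
- carriage_knob (a point): centre of the upright black knob on the carriage (cylinder 24 mm across, 32 mm high, on a 10 mm stem that stands 28 mm clear of the carriage), 153 mm above the bench. Going home, it moves along the tester's +y by the value of the carriage joint
- wheel (a joint): valve handwheel about its upright stem, in rad, counted over full turns: 0 = closed, hard against its stop; grows as it turns counter-clockwise seen from above (opening), up to 26. Starts 0.5 to 1.5 turns open. Friction about 3 N at the handle; stays where it is left, does not rise or sink. At 0 and at every whole turn the handle is on the tester's -x side of the stem
- wheel_centre (a point): centre of the handwheel on the stem axis, mid-rim, 150 mm above the bench; its axes turn with the wheel and the handle lies on its -x side. Rim 94 mm across, 10 mm thick; hub top 12 mm above this point
- handle: the upright turning grip (black, 18 mm across, 44 mm high, spins freely on its pin) on the wheel's rim, 42 mm from the stem axis. Origin at its centre, 183 mm above the bench, 33 mm above the wheel's centre. Gripped from above, it can be led round the stem with the gripper's heading unchanged
- wedge: loose white nylon wedge, 60 x 26 x 18 mm, lying on the turntable; origin: centre of its underside. Leave alone
- gauge: loose brass master plug gauge, stepped, 40 mm across, 48 mm high, standing on the turntable; origin: centre of its underside. Leave alone
- stopper: loose rubber stopper, 32 mm across, 20 mm high, on the turntable; origin: centre of its underside. Leave alone
- spare_striker: loose spare striker, plate 60 x 28 mm with an upright loop, 47 mm high, on the bench; origin: centre of its underside. Leave alone
- spare_latch: loose spare latch, 62 x 50 x 22 mm, on the bench; origin: centre of its underside. Leave alone
- spanner: loose spanner lying on the bench. Leave alone
- screwdriver: loose screwdriver lying on the bench. Leave alone

How it is judged (in metres and radians):
On the way, in this order (a step that is already met when the one before it is completed fails the run):
1. the striker carriage is fully home in the latch (within 2.5 mm of its stop) (value of joint carriage below 0.0025 m), for 0.2 s.
2. with the carriage home, the valve is closed to its stop (within 0.1 rad) (value of joint wheel below 0.1 rad and value of joint carriage below 0.0025 m), for 0.2 s.
At the end, for the whole second after the job is handed in: the valve wheel stands still two full turns open from its stop (12.566 rad within 0.2 rad, about 11 degrees), the handle is still gripped between the fingers (over 5 N, grasp point within 30 mm of the handle's centre), and the carriage is still home within 2.5 mm (value of joint wheel between 12.366 and 12.766 rad and velocity of joint wheel between -0.1 and 0.1 rad/s and value of joint carriage below 0.0025 m and contact force between the fingers and handle above 5 N and distance between the grasp point and handle below 0.03 m); the arm keeps its last pose, push and grip.
It fails at once if a loose part or tool is shifted by more than 20 mm (distance of any of wedge, gauge, stopper, spare_striker, spare_latch, spanner, screwdriver from where it was at the start of the episode above 0.02 m).
It also fails if it takes over 72 s, if anything falls off the work surface, if the arm or the gripper's body presses on something with over 40 N, if the wrist force passes 120 N, or if a joint passes its speed limit or range.

## Robot

A 6-joint arm with a two-finger parallel gripper is mounted at the origin on the work surface. World frame = base frame: x ahead of the robot, y to its left, z up, the work surface at z = 0. Lengths are in mm, angles in rad, forces in N, time in s.
With the tool pointing down it reaches from about 400 to 825 mm from the base axis. Payload 7 kg.
Tool frame: the origin (TCP) lies at the very end of the fingers, on their centre line; the grasp point (between the pads) lies 19 mm behind it; z points along the fingers, y is the line along which they close (so a half turn about z gives the same grasp; the last joint's range is limited). The gripper opens to 88 mm and grips with 3 to 60 N. Pads are 19 mm wide; open, the fingers measure 130 mm over their backs; the gripper's body (78 mm by 193 mm) begins 47 mm behind the grasp point.
Start: joints at [1.581, 0.359, 0.012, 0, -1.224, -0.288], TCP at [185.122, 649.095, 189.661] pointing down, gripper open.
Joint ranges: [-3.07, 3.07], [-1.43, 2.12], [-1.02, 1.25], [-3.03, 1.67], [-3.05, -0], [-3.03, 3.03]. Speed limits (rad/s): [2.39, 2.39, 3.01, 3.14, 3.14, 3.14].

## Interface

Orientations are given as a unit quaternion [x, y, z, w].
In Python, from plant import bot gives the robot as it stands. Calls block until the motion is done:
- bot.move_ptp(position, orientation): joint-space move of the TCP to a pose.
- bot.line_to(position, velocity=150, ori=None): straight line of the TCP; ori=None keeps the orientation; velocity is the mean speed in mm/s.
- bot.move_joints(angles): joint-space move.
- bot.move_gripper(opening, force=None): finger opening in mm; force is the grip in N (None keeps the last); returns when the fingers have stopped.
- bot.pause(seconds).
- bot.solve_ik(position, orientation): joint angles nearest the present ones, or None.
- bot.read_state(): the state.
- bot.camera(name): name is "side" or "top"; returns the picture (384x512x3 uint8, red, green, blue); there is no depth.
- bot.get_calibration(name): a dict with "fx", "fy", "cx", "cy" (pixels), "view" (4x4, takes a point from world to camera coordinates). Camera axes: x right, y up, looking along -z (the intrinsics and any distortion apply to the point x, -y, -z); pixel columns grow to the right and rows downward; lengths in mm; the calibration is good to about 2 mm. A picture is of the moment at which its call begins. get_calibration takes no time and is no camera call.
A pose or a line that the arm cannot do raises bot.Unreachable and nothing moves.
- bot.close_job(): hands the job in; it is judged then, once.
The state is a dict: "t": time; "joint_pos": joint angles; "qvel": joint speeds; "tau": joint torques, N m; "tcp_pos": TCP position; "eef_rot": TCP orientation; "contact_force": force on the tool from outside, world axes, zero at the start; "moment": the same for the moment, N m; "width": finger opening in mm; "finger_force": force on a finger pad.
Only numpy, scipy, OpenCV 4.12 (cv2) and the standard library are available. Lean on these libraries where they do the work, as an engineer would, in place of code of your own. Each camera call takes 0.05 s, during which the arm holds its last target. There are 200 camera calls.

## Working session

There is one attempt and no reset: what is moved stays moved. The work goes in short steps, each a Python script; the robot and the scene stay as the last script left them, time stands still between calls to the robot, and variables do not carry over. Pictures are saved under pics/ and viewed, at most 10 in all, crops included, and the job is handed in when it is done.

```bash
mkdir -p pics; ls; python3 - <<'E'
from plant import bot
import cv2,numpy as np
for n in("top","side"):
    cv2.imwrite(f"pics/{n}0.png",cv2.resize(bot.camera(n)[:,:,::-1],(800,600),interpolation=cv2.INTER_CUBIC))
    c=bot.get_calibration(n);print({k:np.round(v,3).tolist() if not isinstance(v,str) else v for k,v in c.items()})
s=bot.read_state();print(s["t"],s["eef_rot"],s["contact_force"])
E
```

```text
pics
{'fx': 405.879, 'fy': 405.879, 'cx': 247.709, 'cy': 196.029, 'view': [[0.064, -0.998, 0.004, -17.076], [0.977, 0.063, 0.206, -571.955], [-0.206, -0.009, 0.979, -1175.918], [0.0, 0.0, 0.0, 1.0]]}
{'fx': 431.357, 'fy': 431.357, 'cx': 264.868, 'cy': 190.021, 'view': [[-0.814, -0.581, -0.011, 496.405], [0.448, -0.64, 0.624, -317.471], [-0.369, 0.503, 0.781, -1008.425], [0.0, 0.0, 0.0, 1.0]]}
0.1 [ 9.90359889e-01 -1.38516207e-01 -4.23396524e-05  7.40227241e-04] [-0.76978428 -0.54789114  0.31698302]
```

View pics/top0.png

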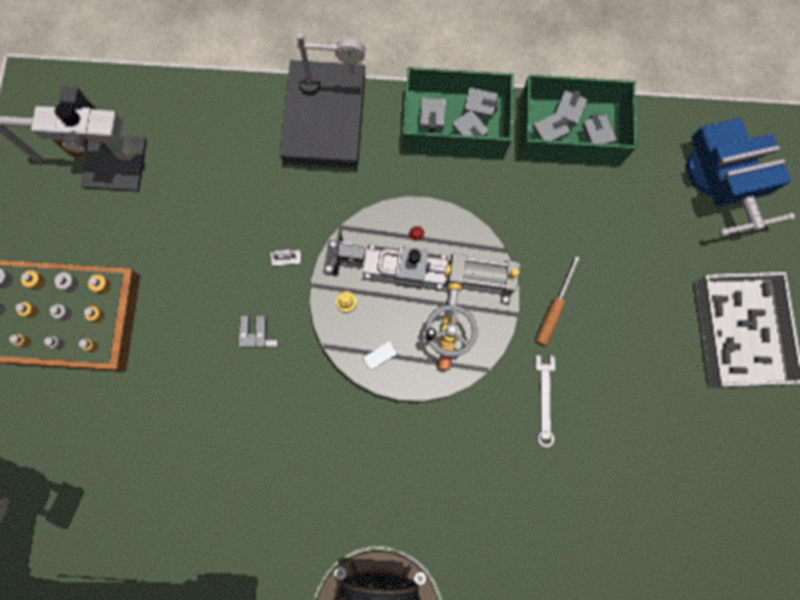

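View pics/side0.png

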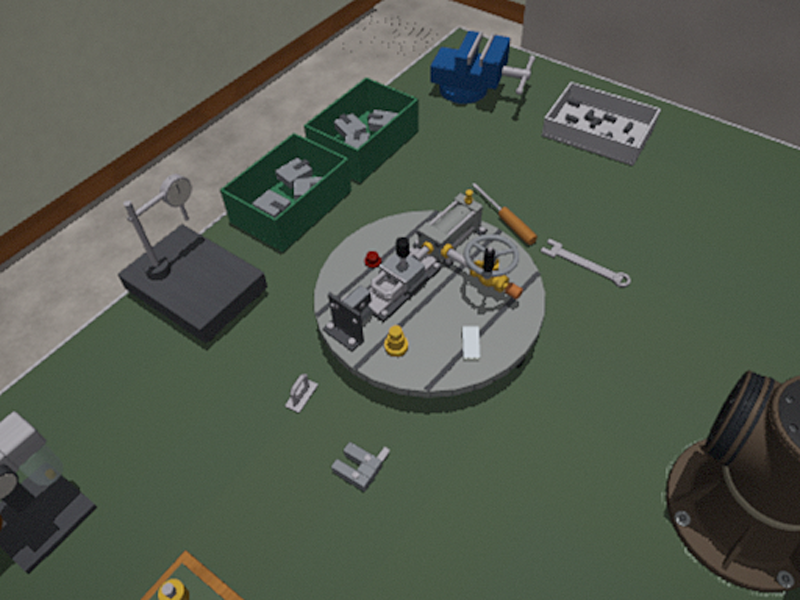

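The top view shows the knob at (414,257), the wheel hub at (450,331), the handle at (431,334), and slots running (325,347)→(490,370). In the side view the knob is at (403,242), the handle top at (490,250), and the wheel at (492,256). The carriage is drawn back, with the latch on the left (+y).

```bash
cat > h.py <<'E'
from plant import bot
import cv2,numpy as np
def bp(n,u,v,z,s=1.5625):
    c=bot.get_calibration(n);V=np.array(c["view"]);R=V[:3,:3];o=-R.T@V[:3,3]
    d=R.T@np.array([(u/s-c["cx"])/c["fx"],-(v/s-c["cy"])/c["fy"],-1])
    return o+d*(z-o[2])/d[2]
def proj(n,p):
    c=bot.get_calibration(n);V=np.array(c["view"]);q=V[:3,:3]@np.array(p,float)+V[:3,3]
    return np.array([c["cx"]-c["fx"]*q[0]/q[2],c["cy"]+c["fy"]*q[1]/q[2]])
E
python3 - <<'E'
from h import *
np.set_printoptions(precision=1,suppress=True)
for l,a,z in [("knob",[("top",414,256),("side",403,241)],169),("handle",[("top",431,334),("side",490,250)],205),("rim",[("top",450,331),("side",492,256)],155),
 ("table",[("top",415,298),("side",430,300)],65),("slot",[("top",325,347),("top",490,370)],65),("slot2",[("top",313,286),("top",517,313)],65)]:
    print(l,*[bp(n,u,v,z) for n,u,v in a])
for n,z,(x0,y0,x1,y1) in (("top",6,(190,115,340,265)),("side",5,(195,115,355,265))):
    im=bot.camera(n)[y0:y1,x0:x1,::-1]
    cv2.imwrite(f"pics/{n}1.png",cv2.resize(im,None,fx=4,fy=4,interpolation=cv2.INTER_CUBIC))
E
```

```text
knob [644.4 -24.1 169. ] [647.  -24.1 169. ]
handle [498.1 -59.4 205. ] [502.3 -60.  205. ]
rim [514.2 -96.1 155. ] [513.3 -91.8 155. ]
table [590.7 -33.7  65. ] [584.6 -14.7  65. ]
slot [483.7 132.9  65. ] [ 459.9 -183.6   65. ]
slot2 [601.8 166.2  65. ] [ 573.7 -232.5   65. ]
```

View pics/top1.png

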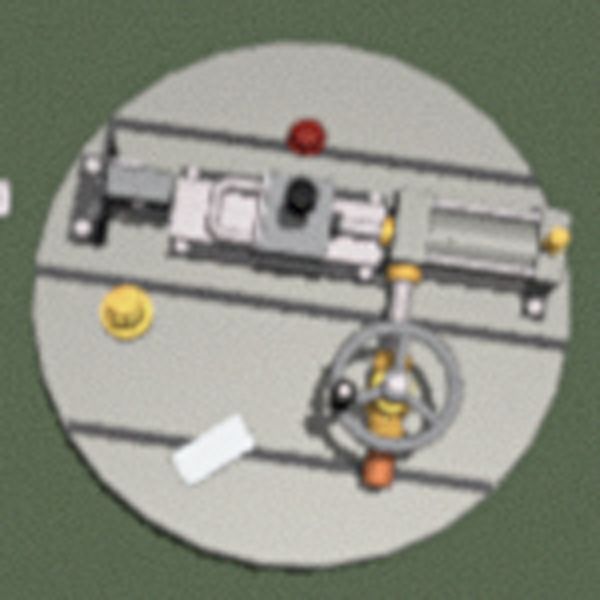

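View pics/side1.png

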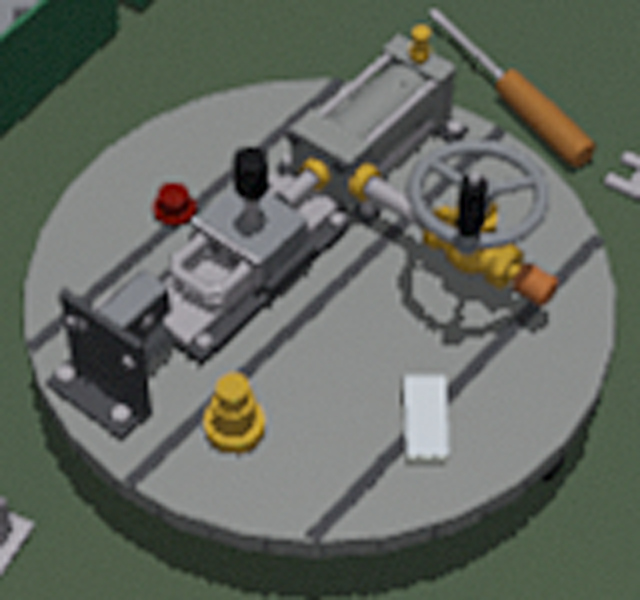

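Crop positions: top view has the knob top at (301,190), rim centre at (396,386), handle top at (346,390) and turntable centre at about (302,305). Side view has the rim centre at (479,195), handle top at (473,180) and knob top at (251,153). The loose parts lie clear of the gripper's path.

```bash
python3 - <<'E'
from h import *
np.set_printoptions(precision=1,suppress=True)
T=lambda u,v,z:bp("top",190+u/4,115+v/4,z,1)
S=lambda u,v,z:bp("side",195+u/4,115+v/4,z,1)
print("knob",T(301,190,169),S(251,152,169))
print("rim",T(396,386,152),S(479,195,152)); print("handle",T(346,390,205),S(473,180,205))
print("table",T(303,304,65),S(320,312,65))
for a,b in(((116,122),(535,183)),((38,270),(565,345)),((70,428),(490,488))):
    p=T(*a,65)-T(*b,65); print("yaw",np.degrees(np.arctan2(-p[0],p[1])))
print("loop/latch", T(228,210,130),T(165,185,133), "gauge",T(126,308,113),"wedge",T(213,450,83),"stopper",T(306,134,85))
E
```

```text
knob [648.4 -24.7 169. ] [650.  -27.4 169. ]
rim [515.8 -99.1 152. ] [515.  -94.4 152. ]
handle [501.6 -60.9 205. ] [503.  -59.5 205. ]
table [589.8 -34.2  65. ] [583.1 -11.5  65. ]
yaw -4.9472662194755745
yaw -4.607787037402558
yaw -4.501194599700278
loop/latch [641.6  26.3 130. ] [656.6  73.2 133. ] gauge [567.7  96.  113. ] wedge [471.8  26.4  83. ] stopper [718.3 -28.6  85. ]
```

```bash
cat >> h.py <<'E'
a=np.radians(-2.35);Q=[np.cos(a),np.sin(a),0,0]
ty=np.array([np.sin(np.radians(4.7)),np.cos(np.radians(4.7)),0]);tx=np.array([ty[1],-ty[0],0])
def st(l=""):
    s=bot.read_state();print(l,"t%.2f"%s["t"],np.round(s["tcp_pos"],1),"F",np.round(s["contact_force"],1),"w%.1f f%s"%(s["width"],np.round(s["finger_force"],1)));return s
E
python3 - <<'E'
from h import *
p=bot.read_state()["tcp_pos"];bot.line_to([p[0],p[1],270],200)
bot.move_gripper(60)
bot.move_ptp([649,-26,235],Q);st("above")
bot.line_to([649,-26,143],120);st("down")
cv2.imwrite("pics/side2.png",cv2.resize(bot.camera("side")[115:265,195:355,::-1],None,fx=4,fy=4,interpolation=cv2.INTER_CUBIC))
bot.move_gripper(20,25);st("grip")
E
```

```text
above t4.33 [649.1 -25.2 235. ] F [ 0.3  1.5 -0.8] w59.7 f0.0
down t5.25 [649.6 -25.9 143.8] F [-1.1  1.4 -0.2] w59.8 f0.0
grip t6.15 [649. -26. 143.] F [0.2 1.  0.9] w19.9 f0.0
```

View pics/side2.png

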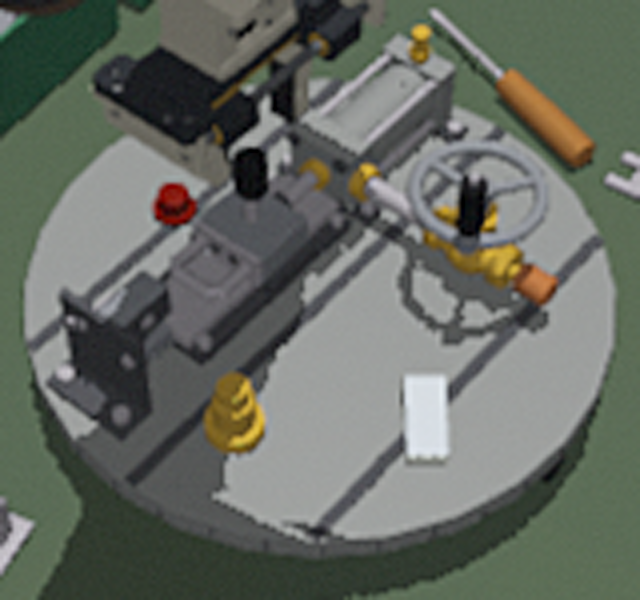

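The side view shows the fingers behind the knob, with the tips at about (215,185) and (290,125), so the grip missed (width 19.9). I'll compare the known TCP with its projection in both views.

```bash
python3 - <<'E'
from h import *
p=bot.read_state()["tcp_pos"]
out=[]
for n,(x0,y0,x1,y1) in (("top",(215,115,315,240)),("side",(210,100,310,225))):
    im=cv2.resize(bot.camera(n)[y0:y1,x0:x1,::-1],None,fx=4,fy=4,interpolation=cv2.INTER_CUBIC)
    q=(proj(n,p)-[x0,y0])*4; print(n,proj(n,p),q)
    V=np.array(bot.get_calibration(n)["view"]);print("cam",-V[:3,:3].T@V[:3,3])
    cv2.drawMarker(im,tuple(q.astype(int)),(255,0,255),0,12,1);out.append(im)
cv2.imwrite("pics/both3.png",np.hstack(out))
E
```

```text
top [265.30589044 164.92062399] [201.22356178 199.68249596]
cam [ 317.81841924    8.47439367 1268.51384419]
side [257.97271643 160.23134973] [191.89086571 240.92539892]
cam [174.36059955 592.43965222 991.33238484]
```

View pics/both3.png

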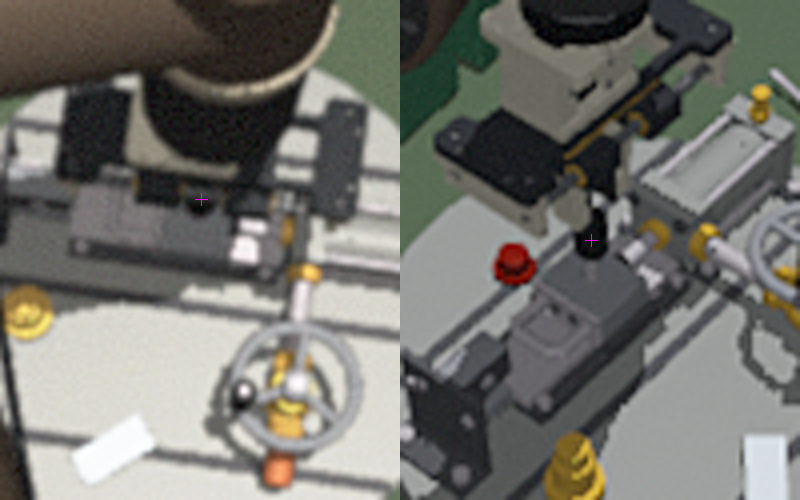

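The knob sits in front of the fingers in both views, even though the projected TCP falls on the knob. One zoomed look should show where the tips really are. I'll raise the arm clear first, so the tips stand out.

```bash
python3 - <<'E'
from h import *
out=[]
bot.move_gripper(60)
bot.line_to([649,-26,200],150)
p=np.array(st()["tcp_pos"])
for n,(x0,y0) in (("top",(232,110)),("side",(222,110))):
    im=cv2.resize(bot.camera(n)[y0:y0+80,x0:x0+66,::-1],None,fx=6,fy=6,interpolation=cv2.INTER_CUBIC)
    im=np.clip(im.astype(float)*1.5,0,255).astype(np.uint8)
    for d in (-30,0,30):
        q=(proj(n,p+d*ty)+.5-[x0,y0])*6; print(n,d,q)
        cv2.drawMarker(im,tuple(q.astype(int)),(255,0,255),0,10,1)
    out.append(im)
cv2.imwrite("pics/both4.png",np.hstack(out))
E
```

```text
t7.63 [648.9 -25.9 200.2] F [ 0.2  0.2 -1.6] w60.0 f0.0
top -30 [273.41926196 306.77257328]
top 0 [208.36573174 297.54752695]
top 30 [143.40248914 288.33528405]
side -30 [261.06598947 175.4997251 ]
side 0 [215.70940627 213.8248697 ]
side 30 [169.17658417 253.14390586]
```

View pics/both4.png

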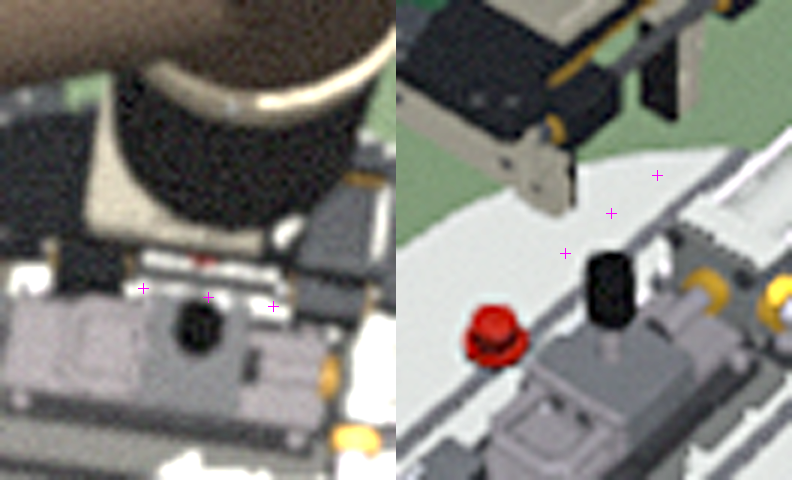

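The zoom shows the knob at (611,290), and the fingertips at about (574,208) and (655,118). The projection put the tips at (565,253) and (657,175). The tips therefore sit about 30 mm above the reported TCP, so the fingers closed over the knob's top. Reported z = 118 is safe whether or not that offset is real, since the carriage top is at 109.

```bash
python3 - <<'E'
from h import *
bot.line_to([649,-26,145],150);st()
for z in (136,127,118):
    bot.line_to([649,-26,z],80);s=st()
    if s["contact_force"][2]>8: break
else:
    bot.move_gripper(15,25);st("grip")
E
```

```text
t8.25 [649.1 -26.2 145. ] F [0.4 0.4 0.8] w60.0 f0.0
 t8.51 [649.1 -26.  136.5] F [ 0.4  0.4 -0.6] w60.0 f0.0
 t8.77 [648.7 -26.  126.8] F [ 0.1  0.3 -0.2] w59.4 f0.0
 t9.03 [648.6 -26.1 117.6] F [-0.6  0.8 -0.4] w60.2 f0.0
grip t9.72 [649.1 -25.9 118.1] F [-0.8  1.1  0.9] w23.0 f25.0
```

Gripped (23 mm, 25 N). Now push home along +y.

```bash
python3 - <<'E'
from h import *
p0=np.array([649,-26,118.]);d=0;step=6
while d<92:
    d+=step;bot.line_to(p0+d*ty,70)
    s=bot.read_state();f=np.array(s["contact_force"])@ty
    if d%12==0 or f<-5: print(d,round(f,1),np.round(s["contact_force"],1),s["width"])
    if f<-6: step=2
    if f<-18: break
bot.pause(.3);st("home")
E
```

```text
12 1.0 [-0.1  1.   1.2] 23.494576203759156
24 0.7 [-0.2  0.7  3.5] 23.14027500570179
36 1.4 [-1.3  1.5  2.6] 23.01893694974143
48 1.1 [-1.6  1.2  2.8] 23.194365229250536
60 -21.3 [  1.1 -21.4   2.2] 23.229410147655273
home t12.52 [653.2  28.3 118. ] F [  1.1 -20.    2. ] w23.3 f25.0
```

```bash
python3 - <<'E'
from h import *
p=np.array([653.3,29.2,118.])
bot.line_to(p,40);st()
bot.move_gripper(60);st()
bot.line_to(p+[0,0,125],200);bot.move_ptp([560,-80,245],Q);s=st()
P=np.array(s["tcp_pos"]);out=[]
for n,(x0,y0,w) in (("top",(195,130,100)),("side",(200,115,100))):
    im=cv2.resize(bot.camera(n)[y0:y0+110,x0:x0+w,::-1],None,fx=4,fy=4,interpolation=cv2.INTER_CUBIC)
    im=np.clip(im.astype(float)*1.5,0,255).astype(np.uint8)
    q=(proj(n,P+[0,0,30])+.5-[x0,y0])*4;cv2.drawMarker(im,tuple(q.astype(int)),(255,0,255),0,10,1);print(q)
    out.append(im)
cv2.imwrite("pics/both5.png",np.hstack(out))
E
```

```text
t12.78 [653.3  28.3 118. ] F [ 0.1 -6.4  1.8] w23.2 f25.0
 t13.60 [653.3  29.2 118. ] F [-0.  -0.   0.5] w60.2 f0.0
 t15.00 [559.2 -80.6 244.2] F [ 0.9 -0.4  1. ] w60.1 f0.0
[371.77961688 225.6056876 ]
[402.43175068  43.59973803]
```

View pics/both5.png

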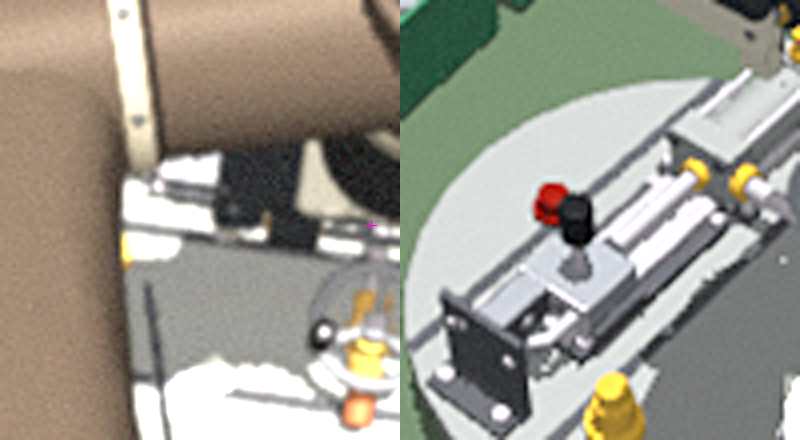

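The carriage plate is up against the latch and its loop is in the mouth; the knob is at (577,215). It moved 54 mm and met a firm stop. Next I grip the handle at reported z = 145, so the real tips are about 175 and clear of the hub, and turn the first arc clockwise.

```bash
cat >> h.py <<'E'
from scipy.optimize import least_squares
Z=145.
def pt(C,th,r=42): return [C[0]+r*np.cos(np.radians(th)),C[1]+r*np.sin(np.radians(th)),Z]
def fit(P,C0):
    P=np.array(P);return least_squares(lambda c:np.hypot(P[:,0]-c[0],P[:,1]-c[1])-42,C0).x
E
python3 - <<'E'
from h import *
h=[502.3,-60]
bot.move_ptp([*h,215],Q)
bot.line_to([*h,180],100);s=st()
bot.line_to([*h,Z],60);s=st()
if s["contact_force"][2]<8:
    bot.move_gripper(8,40);s=st("grip")
    if s["width"]>14:
        C=np.array([515.5,-98.]);P=[]
        for th in range(100,0,-18):
            bot.line_to(pt(C,th),60);s=bot.read_state();P.append(s["tcp_pos"][:2]);print(th,np.round(P[-1],1),np.round(s["contact_force"],1),round(s["width"],1))
        c=fit(P,C);print("C",c,[round(float(np.hypot(*(np.array(p)-c))),1) for p in P],s["t"])
E
```

```text
t15.97 [502.9 -60.1 180.1] F [-0.2 -0.6  0.6] w60.2 f0.0
 t16.71 [502.5 -60.  145.1] F [-0.2  1.1 -0.1] w60.1 f0.0
grip t17.48 [502.3 -59.8 145. ] F [0.1 1.6 0.7] w17.1 f40.0
100 [508.2 -57.9] [ 0.9 -6.7 -1.3] 16.9
82 [521.7 -56.9] [ 1.8 -4.7 -0.1] 17.2
64 [534.5 -60.2] [ 1.4 -0.9 -0.7] 17.3
46 [545.7 -67.3] [ 4.7  1.4 -1.4] 17.2
28 [554.2 -77.6] [ 6.7  2.8 -3.7] 16.8
10 [559.  -90.2] [ 8.5  0.5 -5.4] 17.1
C [517.85627385 -98.7519891 ] [42.0, 42.0, 42.0, 42.0, 42.0, 42.0] 19.575
```

The circle fit is clean: centre (517.9, -98.8). I continue clockwise to the stop.

```bash
python3 - <<'E'
from h import *
C=np.array([517.86,-98.75]);P=[];th=10
while th>-215:
    th-=15 if th>-165 else 3
    bot.line_to(pt(C,th),60);s=bot.read_state();p=np.array(s["tcp_pos"][:2]);P.append(p)
    u=p-C;ang=np.degrees(np.arctan2(u[1],u[0]));t=np.array([u[1],-u[0]])/42;ft=np.array(s["contact_force"][:2])@t
    print(th,"ang%.1f ft%.1f fr%.1f w%.1f"%(ang,ft,np.array(s["contact_force"][:2])@u/42,s["width"]))
    if ft<-14: break
bot.pause(.3);st("stop");print(fit(P,C))
E
```

```text
-5 ang-5.5 ft-0.0 fr2.6 w16.9
-20 ang-20.6 ft0.9 fr1.9 w17.0
-35 ang-35.6 ft0.8 fr2.0 w16.8
-50 ang-50.6 ft0.5 fr1.9 w17.0
-65 ang-65.7 ft0.5 fr3.1 w16.7
-80 ang-80.7 ft0.4 fr1.5 w17.1
-95 ang-95.7 ft0.1 fr1.7 w17.0
-110 ang-110.7 ft0.9 fr0.5 w17.1
-125 ang-125.6 ft0.7 fr0.8 w16.9
-140 ang-140.5 ft2.1 fr-0.4 w16.7
-155 ang-155.4 ft1.8 fr1.4 w16.8
-170 ang-170.4 ft1.5 fr1.1 w17.2
-173 ang-172.9 ft-1.3 fr0.9 w16.7
-176 ang-176.0 ft-1.9 fr0.5 w16.9
-179 ang-179.2 ft-1.6 fr-0.1 w17.4
-182 ang177.7 ft-1.6 fr-0.2 w16.8
-185 ang175.3 ft-4.9 fr-2.0 w16.8
-188 ang175.1 ft-16.7 fr-4.4 w17.0
stop t25.39 [475.9 -95.1 145. ] F [  3.1 -16.2  -1.4] w17.2 f40.0
[517.87263401 -98.78939321]
```

The stop was met at 175.2°, exactly as predicted. Now back off two full turns.

```bash
python3 - <<'E'
from h import *
C=np.array([517.87,-98.79]);tot=0;last=175.2
for i,th in enumerate([175.2]+list(175.2+np.arange(1,49)*15)):
    bot.line_to(pt(C,th),60);s=bot.read_state();u=np.array(s["tcp_pos"][:2])-C
    a=np.degrees(np.arctan2(u[1],u[0]));tot+=(a-last+180)%360-180;last=a
    if i%12==0 or np.hypot(*s["contact_force"][:2])>12: print(i,"tot%.1f"%tot,np.round(s["contact_force"],1),"w%.1f f%.0f"%(s["width"],s["finger_force"]))
bot.pause(.5);s=st("end");u=np.array(s["tcp_pos"][:2])-C;print(np.degrees(np.arctan2(u[1],u[0])))
cv2.imwrite("pics/side6.png",cv2.resize(bot.camera("side")[110:260,195:355,::-1],None,fx=4,fy=4,interpolation=cv2.INTER_CUBIC))
E
```

```text
0 tot0.0 [-0.1 -3.8  1. ] w17.3 f40
12 tot180.6 [-0.2  1.3  2.5] w16.9 f40
24 tot360.5 [ 1.5 -1.1  2.9] w16.9 f40
36 tot540.6 [-0.4  1.1  2.6] w16.8 f40
48 tot720.4 [ 0.9 -0.6  2.2] w17.0 f40
end t42.14 [476.  -95.4 145. ] F [ 1.9 -2.4  1.9] w17.2 f40.0
175.42804452647584
```

View pics/side6.png

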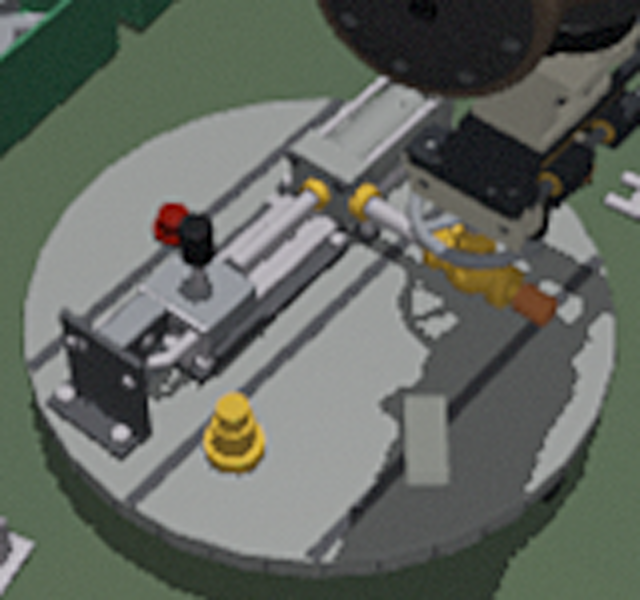

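The carriage is home with the loop in the latch, and the knob is at (197,240). The handle is held at the two-turn angle of 175.4° with a 40 N grip, and the wedge and gauge are undisturbed.

```bash
python3 -c "
from plant import bot
print(bot.close_job())"
```

```text
the job is handed in; nothing more can be done
None
```

I handed the job in at about 42 s: the carriage was pushed home to a firm stop in the latch, the valve closed hard against its stop and backed off two full turns (720.4° by the arm's readings), and the handle is still held with a 40 N grip; no verdict came back.

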